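# Close the chip box and hold the suction shutter half open

### The arm

A 7-joint arm with a two-finger parallel gripper is mounted at the origin on the work surface. World frame = base frame: x ahead of the robot, y to its left, z up, the work surface at z = 0. Lengths are in m, angles in rad, forces in N, time in s.
With the tool pointing down it reaches from about 0.425 to 0.95 m from the base axis. Payload 4.7 kg.
Tool frame: the origin (TCP) lies midway between the tips of the shut fingers; the grasp point (between the pads) lies behind it (manip.grasp_offset is the z of the grasp point in the tool frame, in m); z points along the fingers, y is the line along which they close (so a half turn about z gives the same grasp; the last joint's range is limited). The gripper opens to 85 mm and grips with 20 to 120 N. Pads are 22 mm wide; open, the fingers measure 114 mm over their backs; the gripper's body (76 mm by 85 mm) begins 54 mm behind the grasp point. The pads swing forward as they close: fully open they stand 13 mm farther back than shut.
Start: joints at [-1.182, 0.469, -0.049, 1.532, 0.024, 1.141, -0.082], TCP at [0.274, 0.617, 0.231] pointing down, gripper open.
Joint ranges: [-2.59, 2.59], [-0.33, 1.99], [-1.39, 1.29], [0.1, 2.45], [-1.04, 4.18], [0.21, 1.99], [-2.66, 2.66]. Speed limits (rad/s): [2.57, 2.57, 3.14, 3.14, 3.14, 3.14, 3.14].

### API

Orientations are given as a unit quaternion [w, x, y, z].
In Python, from plant import manip, planner, eyes, finish_job gives the robot as it stands. The module is installed in compiled form; this text tells all that it offers. Calls block until the motion is done:
- manip.move_ptp(position, orientation): joint-space move of the TCP to a pose.
- manip.move_l(position, speed=0.15, ori=None): straight line of the TCP; ori=None keeps the orientation; speed is the mean speed in m/s.
- manip.set_joints(angles): joint-space move.
- manip.command_gripper(opening): finger opening in m; the grip force is fixed at half the most; returns when the fingers have stopped.
- manip.sleep(seconds).
- planner.inverse_kinematics(position, orientation): joint angles nearest the present ones, or None.
- manip.state(): the state.
- eyes.grab_frame(name): name is "scene" or "top" or "wrist"; returns the picture (384x512x3 uint8, red, green, blue); there is no depth.
- eyes.get_calibration(name): a dict with "fx", "fy", "cx", "cy" (pixels), "dist_coeffs" ([k1, k2, p1, p2, k3] as OpenCV has them; the pictures are not rectified), "rvec" (rotation vector, rad) and "tvec" (3), from world to camera coordinates, as OpenCV has them. Camera axes: x right, y down, z forward; pixel columns grow to the right and rows downward; lengths in m; the calibration is good to about 2 mm. A picture is of the moment at which its call begins: read the wrist's pose just before it. get_calibration takes no time and is no camera call; for the wrist camera it gives the pose at the moment of the call.
A pose or a line that the arm cannot do raises manip.Unreachable and nothing moves.
- finish_job(): hands the job in; it is judged then, once.
The state is a dict: "clock": time; "joints": joint angles; "dq": joint speeds; "effort": joint torques, N m; "tcp_pos": TCP position; "tcp_rot": TCP orientation; "wrist_force": force on the tool from outside, world axes, zero at the start; "wrist_torque": the same for the moment, N m; "grip_width": finger opening in m; "gripper_force": force on a finger pad.
Only numpy, scipy, OpenCV 4.12 (cv2) and the standard library are available. Lean on these libraries where they do the work, as an engineer would, in place of code of your own. Each camera call takes 0.05 s, during which the arm holds its last target. There are 200 camera calls.

### The job

Get the bench dust extraction ready for light work: first lower the open lid of the wooden chip box fully shut without slamming it, then slide the sprung shutter of the grey suction port by its upright tab to half travel, so that its pointer stands at the middle mark, and keep holding it there against its spring. The program finishes while the gripper is still holding the shutter half open; leave everything else on the bench where it stands.

Things in the scene. Friction and masses are not known exactly. Their poses are not given: they have to be found in the camera images.
- chipbox: open plywood chip box fixed to the bench, 200 (own x) x 180 (own y) x 100 mm high; origin at the centre of its underside, z up. The lid's hinge runs along its own y over the +x wall (own x = +100 mm, 100 mm up). It may stand left or right of the middle, turned by up to 0.3 rad.
- lid (a joint): angle of the wooden lid in rad: 0 closed flat on the box, growing as it opens upward about the hinge; starts at 0.7 to 1.25. A stiff friction hinge (0.42 N m) keeps the lid where it is left: it does not fall by itself, so it must be pushed down all the way (about 1 to 4 N near the free edge). The range ends at 1.7.
- lid_hinge (a point): middle of the lid's hinge line. The lid is a plain flat board 200 mm from hinge to free edge, 180 mm wide, 9 mm thick, whose underside passes through the hinge line; a lip 16 mm long and 70 mm wide carries on from the middle of the free edge. This frame turns with the lid: own -x points from the hinge to the free edge, own z out of its outer (upper) face.
- lid_edge (a point): point on the outer (upper) face of the lid, 190 mm from the hinge (10 mm short of the free edge), half-way along its width.
- port: grey suction port fixed to the bench, left or right of the middle: a low housing 140 (own x) x 270 (own y) mm, its top 62 mm above the bench; origin at the centre of its underside, z up, turned by up to 0.3 rad. A steel shutter covers the 80 mm round opening in its top and slides towards own +y between two rails 10 mm high. A hose stub sticks out on the +x side.
- mid_mark (a point): the wider, middle one of three dark marks on the port's top along its -x edge, at own y = 0 (closed), 40 (middle) and 80 mm (open). On the other side a spring tube 16 mm thick, up to 25 mm above the top, lies along the slide at the port's own x = +36 mm, from own y = 35 to 130 mm.
- shutter (a joint): travel of the shutter in m: 0 closed (where its spring holds it at the start) to 0.08 fully open towards the port's own +y; half travel is 0.04, with the thin pointer that sticks out over the -x rail standing at the middle mark. The spring always pulls it shut, with about 4.5 N at 0, 10.5 N at half and 16.5 N at full travel; it springs back when released.
- tab (a point): centre of the shutter's upright wooden tab, by which it is moved: 14 mm thick along the slide (port's y), 44 mm wide (port's x), its top 25 mm above this point, the shutter's plate 25 mm below it. It moves with the shutter. A steel crossbar as thick as the tab runs across the foot of the tab, up to 14 mm above the underside of the plate.
- jar: small glass screw jar, 56 mm across, 70 mm tall; loose, to be left alone; origin at the centre of its underside.
- glue: white glue bottle, 50 mm across, 140 mm tall; loose, to be left alone; origin at the centre of its underside.
- mug: white mug, 70 mm across, 85 mm tall; loose, to be left alone; origin at the centre of its underside.
- finial: turned wooden finial standing upright, 52 mm across the foot, 95 mm tall; loose, to be left alone; origin at the centre of its underside.
- screwdriver: screwdriver lying down, 200 mm long; loose, to be left alone; origin at the centre of its underside.
- brush: flat brush lying down, 200 mm long; loose, to be left alone; origin at the centre of its underside.
- offcut: wooden offcut lying flat, 60 x 70 x 30 mm; loose, to be left alone; origin at the centre of its underside.

How it is judged:
On the way, in this order (a step that is already met when the one before it is completed fails the run):
1. the lid is closed on the chip box (value of joint lid below 0.05 rad), for 0.2 s.
2. the gripper holds the shutter at half travel (value of joint shutter between 0.032 and 0.048 m and contact force between the fingers and shutter above 4 N), for 0.5 s.
At the end, for the whole second after the job is handed in: The lid is within 0.05 rad of closed; the shutter is still and stands between 32 and 48 mm of its 80 mm travel, with the fingers bearing on it with more than 4 N, through the last second (all of step 2 and value of joint lid below 0.05 rad and velocity of joint shutter between -0.01 and 0.01 m/s); the arm keeps its last pose, push and grip.
It fails at once if the lid is slammed (falls faster than 2.5 rad/s) (velocity of joint lid below -2.5 rad/s).
It fails at once if a loose thing on the bench is moved more than 30 mm or an upright one knocked over (distance of any of jar, glue, mug, finial, screwdriver, brush, offcut from where it was at the start of the episode above 0.03 m or angle between any of jar, glue, mug, finial's own z axis and vertical above 0.5 rad).
It also fails if it takes over 48 s, if anything falls off the work surface, if the arm or the gripper's body presses on something with over 40 N, if the wrist force passes 120 N, or if a joint passes its speed limit or range.

## Working session

There is one attempt and no reset: what is moved stays moved. The work goes in short steps, each a Python script; the robot and the scene stay as the last script left them, time stands still between calls to the robot, and variables do not carry over. Pictures are saved under pics/ and viewed, at most 10 in all, crops included, and the job is handed in when it is done.

```bash
mkdir -p pics; cat > h.py <<'E'
import numpy as np, cv2
from plant import manip, planner, eyes, finish_job
def cal(n):
    c=eyes.get_calibration(n); K=np.array([[c["fx"],0,c["cx"]],[0,c["fy"],c["cy"]],[0,0,1.]])
    return K,np.array(c["dist_coeffs"],float),np.array(c["rvec"],float).reshape(3,1),np.array(c["tvec"],float).reshape(3,1)
def ray(c,px):
    K,d,r,t=c; R=cv2.Rodrigues(r)[0]
    u=cv2.undistortPoints(np.array(px,float).reshape(-1,1,2),K,d).reshape(-1,2)
    D=np.c_[u,np.ones(len(u))]@R; o=(-R.T@t).ravel()
    return o,D/np.linalg.norm(D,axis=1)[:,None]
def onz(c,px,z):
    o,D=ray(c,px); return o+D*((z-o[2])/D[:,2])[:,None]
def proj(c,P):
    return cv2.projectPoints(np.array(P,float).reshape(-1,1,3),c[2],c[3],c[0],c[1])[0].reshape(-1,2)
def tri(c1,p1,c2,p2):
    o,D=ray(c1,p1);q,E=ray(c2,p2);out=[]
    for a,b in zip(D,E):
        s=np.linalg.lstsq(np.c_[a,-b],q-o,rcond=None)[0]; A=o+a*s[0];B=q+b*s[1]; out.append(np.r_[(A+B)/2,np.linalg.norm(A-B)])
    return np.array(out)
def snap(n,f,crop=None,k=1.5):
    im=eyes.grab_frame(n)[...,::-1].copy(); cv2.imwrite("pics/raw_"+f,im)
    cv2.imwrite("pics/"+f,cv2.resize(im,None,fx=k,fy=k)); return im
E
python3 - <<'E'
from h import *
for n in("top","scene"): snap(n,n+"1.png"); c=cal(n); print(n,ray(c,[[256,192]]))
s=manip.state();print({k:np.round(v,3) for k,v in s.items()}, manip.grasp_offset)
E
```

```text
top (array([ 0.24263068, -0.00206049,  1.53699854]), array([[ 0.1959336 , -0.02089439, -0.98039454]]))
scene (array([ 1.13452231, -0.70755829,  1.250718  ]), array([[-0.39766852,  0.47549609, -0.78470582]]))
{'clock': np.float64(0.1), 'joints': array([-1.182,  0.469, -0.049,  1.534,  0.024,  1.141, -0.082]), 'dq': array([ 0.001, -0.001, -0.   , -0.002,  0.001,  0.002,  0.001]), 'effort': array([ 0.0000e+00, -5.1151e+01, -4.7000e-02, -2.3839e+01,  1.1000e-02,
        4.0000e-03, -0.0000e+00]), 'tcp_pos': array([0.274, 0.616, 0.23 ]), 'tcp_rot': array([-0.   ,  0.207,  0.978, -0.001]), 'wrist_force': array([-0.194, -0.527, -1.492]), 'wrist_torque': array([-0.005, -0.045, -0.02 ]), 'gripper_force': np.float64(0.0), 'grip_width': np.float64(0.085)} -0.0187
```

View pics/top1.png

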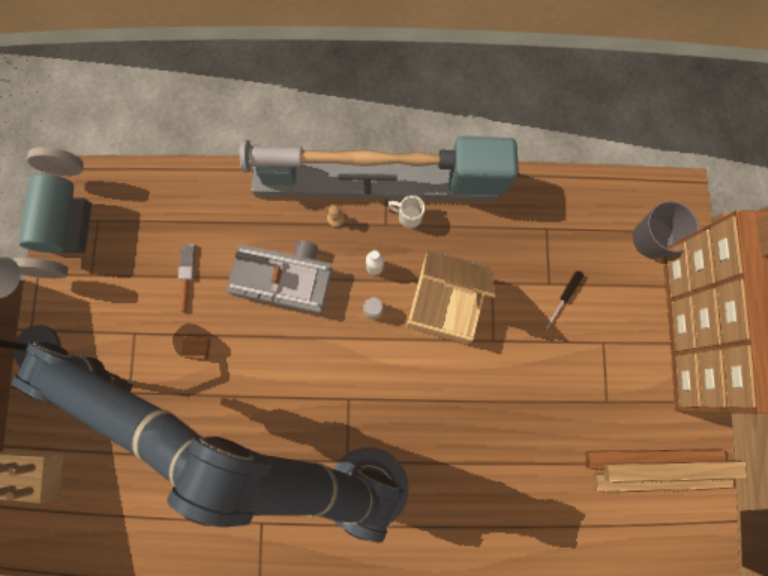

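View pics/scene1.png

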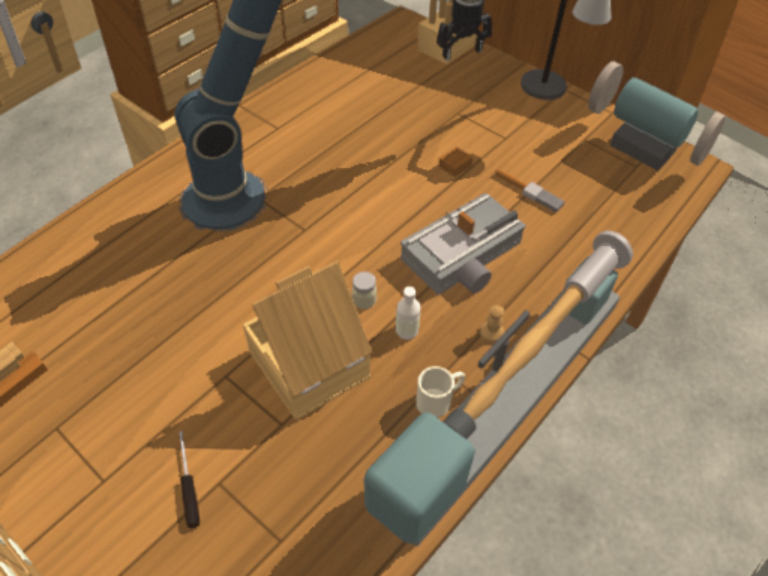

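The top view shows the chip box at about (450,297), with its lid hinged on the far side. The port is at about (281,278) and its tab at (277,273). The jar (373,308) and the glue bottle (375,262) stand between them. I'll enlarge both views.

```bash
python3 - <<'E'
import cv2,numpy as np
t=cv2.imread("pics/raw_top1.png")[155:235,145:345]; s=cv2.imread("pics/raw_scene1.png")[125:280,155:355]
cv2.imwrite("pics/topc.png",cv2.resize(t,None,fx=4,fy=4,interpolation=cv2.INTER_CUBIC))
cv2.imwrite("pics/scec.png",cv2.resize(s,None,fx=3.8,fy=3.8,interpolation=cv2.INTER_CUBIC))
E
```

```text
(no output)
```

View pics/topc.png

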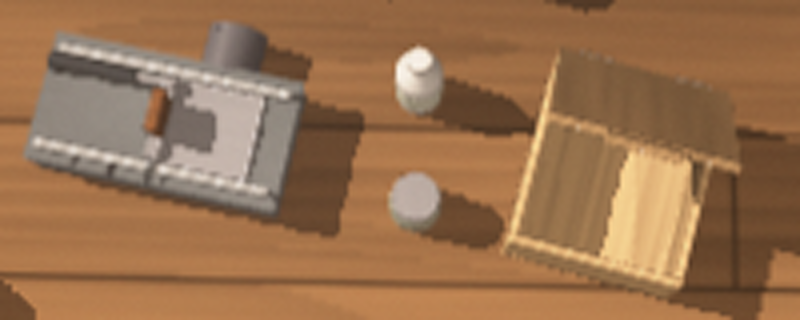

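View pics/scec.png

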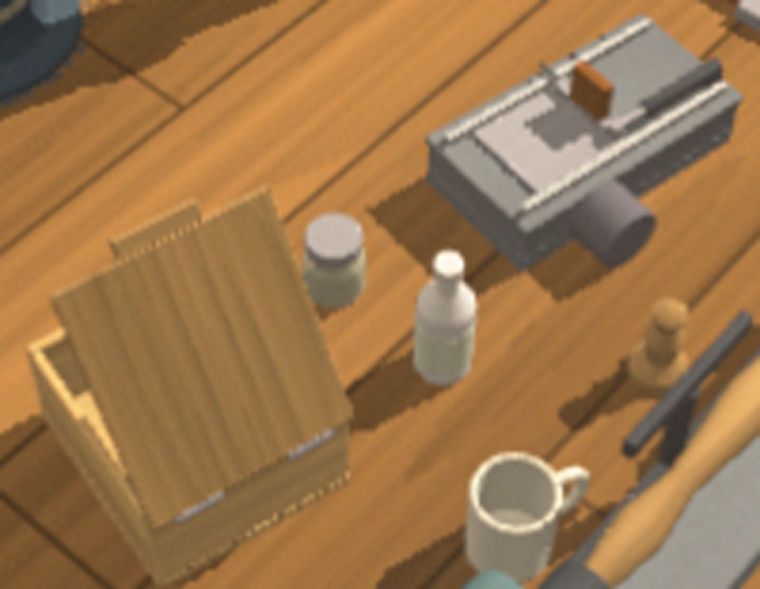

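In the crops, the lid's free-edge corners are at top (550,118)/(740,168) and scene (270,190)/(55,297). The box's near rim corners are at top (508,245)/(683,288). The port's top corners are at (58,33), (303,88), (276,214) and (28,160), and the tab's top is at about (157,110).

```bash
python3 - <<'E'
from h import *
T=cal("top");S=cal("scene")
t=lambda p:np.array(p,float)/4+[145,155]-.375
s=lambda p:np.array(p,float)/3.8+[155,125]-.37
np.set_printoptions(precision=3,suppress=True)
print("lid free L,R, hinge L,R",tri(T,t([[550,118],[740,168],[560,50],[738,92]]),S,s([[270,190],[55,297],[350,412],[165,525]])))
b=onz(T,t([[508,247],[683,290]]),.1);print("box near",b)
p=onz(T,t([[58,33],[303,88],[276,214],[28,160]]),.062);print("port",p,p.mean(0)); 
for a,c in((0,1),(3,2)):
  d=p[a]-p[c];print(np.linalg.norm(d),"yaw",np.arctan2(-d[0],d[1]))
print("tab top",tri(T,t([[157,110]]),S,s([[594,82]])), onz(T,t([[157,110]]),.12))
print("jar,glue",tri(T,t([[415,200],[420,58]]),S,s([[333,235],[449,264]])))
print("pointer/marks",onz(T,t([[152,180],[110,172],[68,162]]),.066))
E
```

```text
lid free L,R, hinge L,R [[ 0.529 -0.121  0.264  0.005]
 [ 0.486 -0.292  0.266  0.002]
 [ 0.634 -0.148  0.106  0.   ]
 [ 0.597 -0.322  0.114  0.015]]
box near [[ 0.432 -0.096  0.1  ]
 [ 0.392 -0.271  0.1  ]]
port [[0.655 0.378 0.062]
 [0.6   0.116 0.062]
 [0.466 0.139 0.062]
 [0.518 0.4   0.062]] [0.56  0.258 0.062]
0.2675593065646006 yaw -0.20714140729170136
0.26561010059188495 yaw -0.19415931343481557
tab top [[0.564 0.261 0.106 0.002]] [[0.561 0.257 0.12 ]]
jar,glue [[ 0.484 -0.002  0.065  0.002]
 [ 0.614 -0.005  0.138  0.001]]
pointer/marks [[0.499 0.268 0.066]
 [0.506 0.312 0.066]
 [0.516 0.357 0.066]]
```

The lid stands at about 1.0 rad, with its hinge at (0.61,-0.23) and box yaw -0.23. The tab is at about (0.562,0.259) and the port yaw is -0.20. First I'll close the lid with the fingers shut and a vertical tool following the lid's arc.

```bash
cat > lid.py <<'E'
from h import *
psi=-.226; ex=np.array([np.cos(psi),np.sin(psi),0]); H=np.array([.61,-.23,.10])
Q=[0,np.sin(.113),np.cos(.113),0]; ez=np.array([0,0,1.])
def P(th,r=.165,gap=0): # TCP so the tip (about 11 mm half width) is 'gap' off the outer face
    n=ex*np.sin(th)+ez*np.cos(th)
    return H+r*(-np.cos(th)*ex+np.sin(th)*ez)+(.009+gap)*n+11e-3*np.sin(th)*ex
E
python3 - <<'E'
from lid import *
np.set_printoptions(precision=3,suppress=True)
s=manip.state()
pts=[P(1.0,gap=.05)+[0,0,.1],P(1.0,gap=.05),P(1.0),P(.5),P(.05)]
for p in pts: print(p,planner.inverse_kinematics(p,Q))
manip.command_gripper(0)
manip.move_l(np.array(s["tcp_pos"])+[0,0,.17],.25)
manip.move_ptp(pts[0],Q); manip.move_l(pts[1],.15)
s=manip.state();print(s["clock"],s["tcp_pos"],s["wrist_force"])
snap("scene","s2.png");snap("wrist","w2.png")
E
```

```text
[ 0.581 -0.223  0.371] [-0.316  0.375  0.871  1.504 -0.288  1.396  1.915]
[ 0.581 -0.223  0.271] [-0.264  0.426  0.787  1.652 -0.32   1.198  1.941]
[ 0.54  -0.214  0.244] [-0.285  0.368  0.776  1.783 -0.285  1.107  1.931]
[ 0.478 -0.2    0.187] [-0.284  0.311  0.738  1.984 -0.258  0.94   1.929]
[ 0.45  -0.193  0.117] [-0.195  0.358  0.635  2.107 -0.305  0.765  1.977]
5.6417 [ 0.581 -0.224  0.272] [ 0.318 -0.233  0.412]
```

View pics/s2.png

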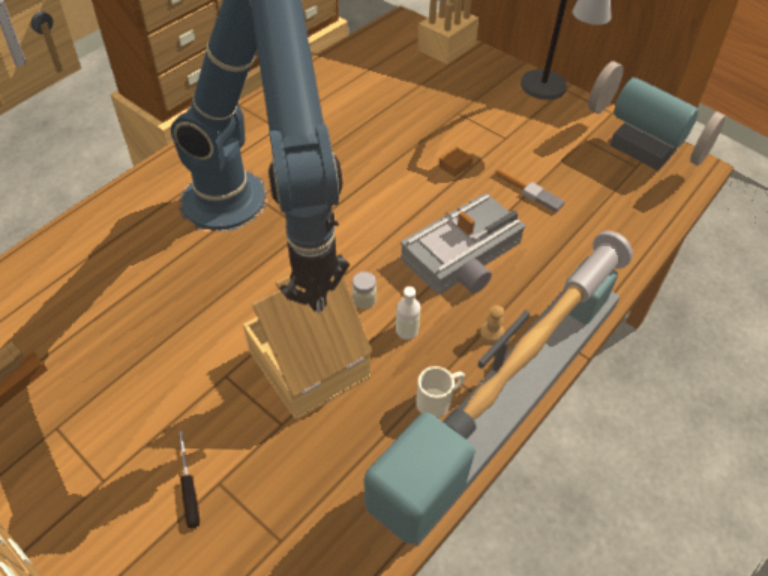

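The gripper stands over the lid's outer face, at about (318,295), and is clear of everything. Now the arc.

```bash
python3 - <<'E'
from lid import *
np.set_printoptions(precision=2,suppress=True)
manip.move_l(P(1.0,gap=.01),.08)
for th in (.95,.85,.75,.65,.55,.45,.35,.25,.15,.08,.03,0):
    manip.move_l(P(th),.08); s=manip.state(); print(th,round(s["clock"],2),s["tcp_pos"],s["wrist_force"])
    if np.linalg.norm(s["wrist_force"])>15: print("stop");break
snap("scene","s3.png")
E
```

```text
0.95 6.78 [ 0.53 -0.21  0.24] [-0.2   0.43  0.33]
0.85 7.14 [ 0.52 -0.21  0.23] [-0.27  0.59  0.48]
0.75 7.51 [ 0.51 -0.21  0.22] [-0.28 -0.56  0.08]
0.65 7.88 [ 0.49 -0.2   0.21] [ 0.05 -0.65  0.05]
0.55 8.24 [ 0.48 -0.2   0.19] [ 0.62 -0.17  0.58]
0.45 8.61 [ 0.47 -0.2   0.18] [ 0.45  0.46 -0.26]
0.35 8.97 [ 0.47 -0.2   0.16] [-0.89 -0.28 -0.54]
0.25 9.32 [ 0.46 -0.2   0.15] [-0.88 -0.59  0.63]
0.15 9.68 [ 0.45 -0.19  0.13] [0.09 0.66 0.97]
0.08 9.98 [ 0.45 -0.19  0.12] [-0.69  0.51 -0.42]
0.03 10.24 [ 0.45 -0.19  0.11] [-0.09  0.03 -0.32]
0 10.49 [ 0.45 -0.19  0.11] [ 0.48 -0.22  5.53]
```

View pics/s3.png

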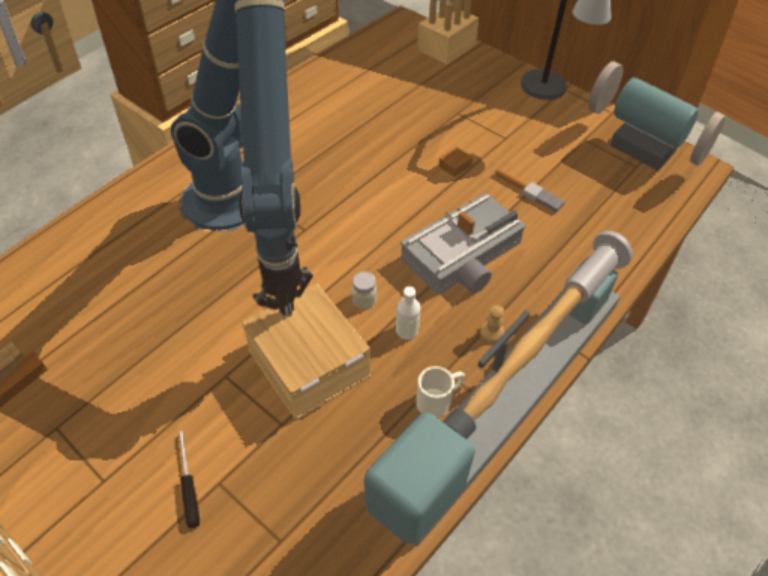

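The lid now lies flat on the box, with 5.5 N at the tip. I'll press it a little more, lift off, go above the tab and take a close look.

```bash
python3 - <<'E'
from lid import *
np.set_printoptions(precision=3,suppress=True)
for i in range(6):
    p=np.array(manip.state()["tcp_pos"]); 
    manip.move_l(P(0)-[0,0,.0015*(i+1)],.03); manip.sleep(.1); s=manip.state(); print(s["tcp_pos"],s["wrist_force"])
    if s["wrist_force"][2]>12: break
manip.sleep(.2)
manip.move_l(P(0)+[0,0,.2],.25)
Qp=[0,np.sin(.1),np.cos(.1),0]
p=np.array([.562,.259,.22])
print(planner.inverse_kinematics(p,Qp))
manip.move_ptp(p+[0,0,.08],Qp); manip.command_gripper(.085); manip.move_l(p,.2)
s=manip.state();print(s["clock"],s["tcp_pos"],s["joints"])
np.save("wc.npy",np.array(cal("wrist"),dtype=object),allow_pickle=True)
snap("wrist","w4.png");snap("top","t4.png")
E
```

```text
[ 0.45  -0.194  0.109] [-4.737  2.29  19.708]
[-1.137  0.512  0.913  1.725 -0.444  1.126  1.281]
15.0833 [0.563 0.259 0.221] [-1.123  0.504  0.89   1.723 -0.429  1.122  1.268]
```

View pics/w4.png

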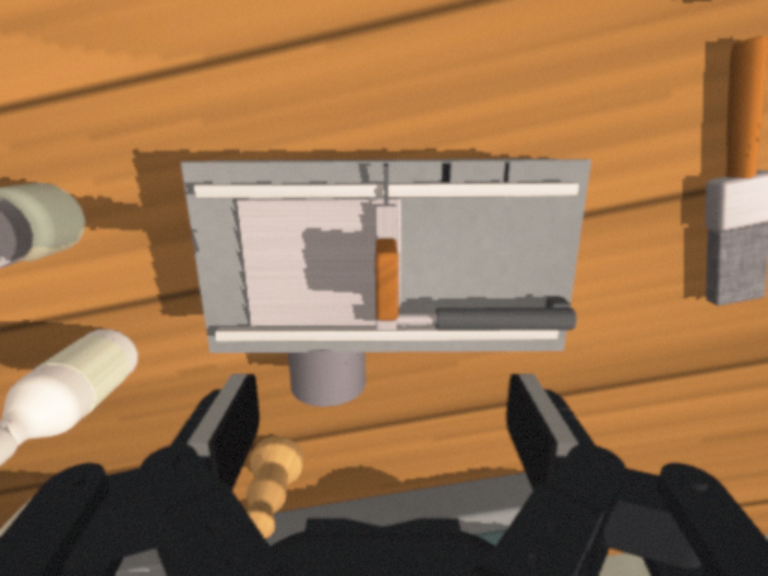

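The wrist view shows the port square to the tool, with the tab centred at about (387,282), the marks at (385/446/506,172) and the tube clear of the fingers. I'll fix the tab's position from this view.

```bash
python3 - <<'E'
from h import *
np.set_printoptions(precision=4,suppress=True)
W=np.load("wc.npy",allow_pickle=True); W=[np.array(a,float) for a in W] 
px=lambda p:np.array(p,float)/1.5-.17
print(ray(W,[[256,192]]))
im=cv2.imread("pics/raw_w4.png");h=cv2.cvtColor(im,cv2.COLOR_BGR2HSV)
m=np.zeros(h.shape[:2],np.uint8);m[145:225,235:280]=(h[145:225,235:280,1]>120)
ys,xs=np.nonzero(m);print(xs.min(),xs.max(),ys.min(),ys.max(),xs.mean(),ys.mean())
print("tab top corners",onz(W,[[xs.min(),ys.min()],[xs.max(),ys.max()],[xs.mean(),ys.mean()]],.114))
q=onz(W,px([[446,172],[506,172],[182,162],[590,160],[564,350],[209,352]]),.062);print(q)
d=q[3]-q[2];print("yaw",np.arctan2(-d[0],d[1]),"centre",q[2:].mean(0))
E
```

```text
(array([0.4789, 0.2754, 0.3635]), array([[ 0.3227, -0.0616, -0.9445]]))
250 265 160 212 257.4411366711773 186.3234100135318
tab top corners [[0.5342 0.2598 0.114 ]
 [0.5851 0.2634 0.114 ]
 [0.5592 0.2615 0.114 ]]
[[0.5098 0.3122 0.062 ]
 [0.5178 0.3513 0.062 ]
 [0.469  0.1424 0.062 ]
 [0.5213 0.4061 0.062 ]
 [0.6581 0.3802 0.062 ]
 [0.6059 0.1142 0.062 ]]
yaw -0.19587537545599767 centre [0.5636 0.2607 0.062 ]
```

```bash
python3 - <<'E'
from h import *
np.set_printoptions(precision=4,suppress=True)
def st(): s=manip.state();print(round(s["clock"],2),s["tcp_pos"],s["wrist_force"],s["grip_width"],s["gripper_force"])
p=np.array([.563,.260,.082]);u=np.array([.195,.981,0])
manip.move_l(p+[0,0,.05],.15);manip.move_l(p,.08);st()
manip.command_gripper(0);st()
s0=np.array(manip.state()["tcp_pos"])
manip.move_l(p+.02*u,.04);st()
manip.move_l(p+.04*u,.04);manip.sleep(.3);st()
np.save("wc.npy",np.array(cal("wrist"),dtype=object),allow_pickle=True)
im=snap("wrist","w5.png")
E
```

```text
16.69 [0.5634 0.2599 0.0821] [ 0.6421 -0.0056  0.0585] 0.0851087058958315 0.0
17.34 [0.5633 0.2613 0.0824] [1.1751 3.0831 1.7771] 0.013046312513893597 59.397733211517334
17.99 [0.5661 0.2761 0.0823] [-4.8603 -5.2086  6.6286] 0.013619383902163482 60.29865860939026
18.94 [0.5697 0.2942 0.0823] [-6.4468 -7.7578  8.5301] 0.013028334960751389 60.463571548461914
```

View pics/w5.png

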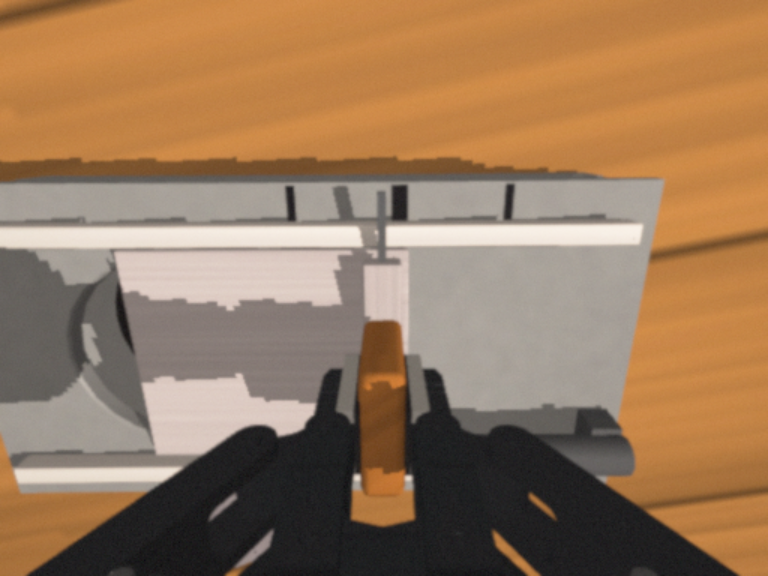

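The pointer stands at column 381 and the middle mark at 399. The marks are about 109 px per 40 mm apart, so the shutter is about 6 mm short. I'll advance it by that much and check.

```bash
python3 - <<'E'
from h import *
np.set_printoptions(precision=4,suppress=True)
p=np.array([.563,.260,.082]);u=np.array([.195,.981,0])
manip.move_l(p+.047*u,.03);manip.sleep(.8)
s=manip.state();print(round(s["clock"],2),s["tcp_pos"],s["wrist_force"],s["grip_width"],s["gripper_force"],s["dq"])
im=snap("wrist","w6.png")
cv2.imwrite("pics/w6c.png",cv2.resize(im[110:220,150:400],None,fx=3,fy=3))
E
```

```text
20.18 [0.571  0.3006 0.0823] [-6.0527 -8.5374  8.6737] 0.01317339991240001 60.525197982788086 [ 0.0013  0.0023  0.0007 -0.0006  0.0004  0.     -0.0015]
```

View pics/w6c.png

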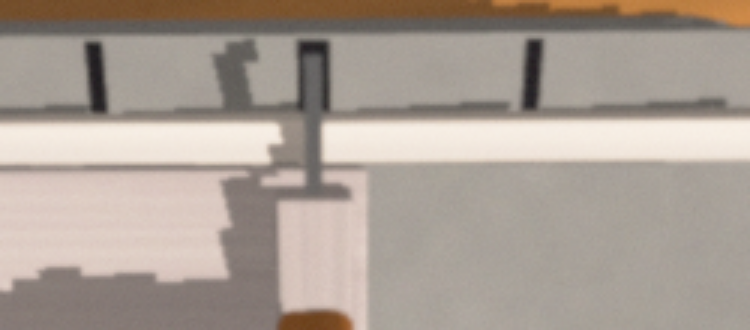

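```bash
python3 - <<'E'
from h import *
im=snap("scene","s7.png")
a=cv2.imread("pics/raw_s3.png")
E
```

```text
(no output)
```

View pics/s7.png

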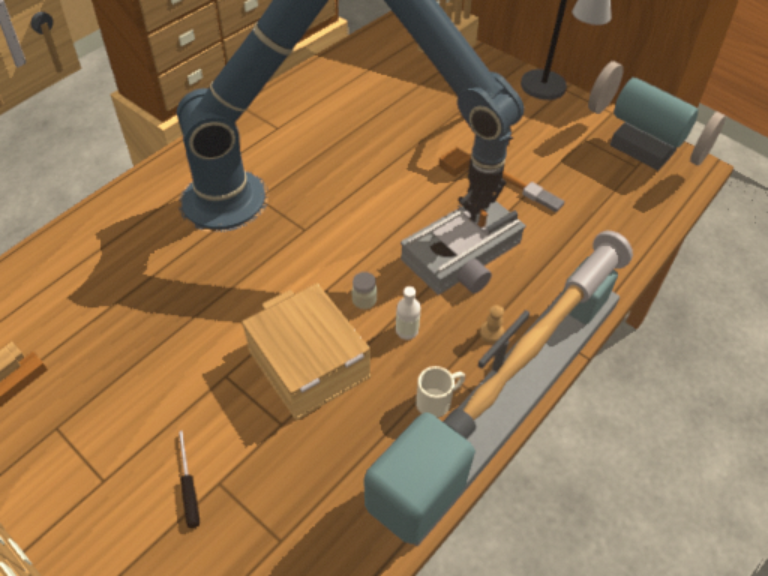

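The pointer (column 312) stands on the middle mark (column 313). The lid is flat and none of the loose things has moved, so I'm handing in.

```bash
python3 -c "
from plant import *
print(finish_job())"
```

```text
the job is handed in; nothing more can be done
None
```

The job is handed in, with no verdict returned: the last pictures show the lid shut flat, the gripper holding the shutter with its pointer on the middle mark, and the loose things where they stood.

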